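# Set the meter and hold the test-box guard open

### The job

Get the test station ready for a colleague across the bench to swap the transformer. First set the meter: swivel its head until the orange pointer lines up with the white mark on the foot, and tilt the screen back 30 degrees from upright. Then lift the clear guard of the test box with the gripper (it has a black handle bar) and hold it open at 50 degrees from closed; it falls shut if released, so finish while still holding it there, with the meter still set and both transformers, the screwdriver and the blue bin left where they are.

Things in the scene. Friction and masses are not known exactly. Their poses are not given: they have to be found in the camera images.
- testbox: grey open-topped test box fixed to the bench, 190 (x) x 230 (y) x 85 mm high, walls 6 mm; coloured lamps stick 6 mm out of its front and back faces (seen only). Origin: centre of its underside on the bench. Its -x side faces the robot. It stands left or right of the robot's axis, the meter on the other side; position and yaw (up to 0.2 rad) vary. It does not move.
- guard (a joint): hinge of the clear guard with yellow edges (190 x 230 mm, 5-9 mm thick, 0.3 to 0.55 kg with its handle) that covers the box's top. Axis level, along the box's y, on its far (+x) top rim. 0 = shut and level, grows in rad as the near edge rises (50 degrees = 0.873); stop at 1.35. It always falls shut by its weight; the hinge has almost no friction, no spring.
- guard_hinge (a point): middle of the guard's hinge axis: 95 mm to +x of the box's centre, 85 mm above the bench; its axes are those of the box.
- guard_grip (a point): black round-bar handle of the guard: a bar 10 mm thick and 100 mm long along the box's y, held at its two ends by arms that come 40 mm out from the guard's near edge (free gap between bar and edge 35 mm, so a finger fits in it from above). This point: middle of the bar, 230 mm from the hinge axis and 5 mm above its plane (90 mm above the bench when shut). Turns with the guard.
- meter_foot: dark square foot of the meter stand, 140 x 140 x 14 mm, fixed to the bench. Origin: centre of its underside, on the swivel's vertical axis. Its +x side has a white stripe, the mark, from near the middle to the edge. Yaw up to 0.2 rad.
- meter_swivel (a joint): swivel of the meter head about the vertical axis of the foot. 0 = screen normal and orange pointer over the foot's white mark (foot's +x), positive anticlockwise from above, range -1.3 to 1.3 rad. Stiff (about 0.2 N m), stays where left.
- meter_tilt (a joint): tilt of the meter head about a level axis parallel to the head's width, crossing the swivel axis 92 mm above the bench. 0 = upright, positive = leaning back (screen looks up, top edge moves away from the side that the screen faces), range -0.4 to 1.0 rad; 30 degrees = 0.524. Stiff (about 0.6 N m, so about 4 N at the handle), stays where left.
- meter_grip (a point): black round-bar carrying handle over the meter head: bar 10 mm thick, 130 mm long, parallel to the head's width (y), on two arms, 40 mm above the head's top edge (head 160 wide x 100 high x 32 mm thick, grey, black screen with red bars on its +x face, which looks away from the robot). This point: middle of the bar, 152 mm from the tilt axis (244 mm above the bench when upright). Axes turn with the head: x out of the screen, y along the bar, z up along the head.
- transformer: loose transformer standing in the test box, 50 x 60 x 58 mm, copper winding between dark plates; origin under its centre. Leave alone.
- spare_transformer: a like transformer on the bench beyond the work; origin under its centre. Leave alone.
- screwdriver: screwdriver with a red handle lying on the bench at the left, about 0.2 m long. Leave alone.
- parts_bin: blue open parts bin 110 x 150 x 60 mm on the bench at the right; origin under its centre. Leave alone.
Things that resemble listed ones, but are neither listed nor needed, are in the scene too. What is shaped like the meter_foot but purple or turquoise is not meant.

How it is judged:
On the way, in this order (a step that is already met when the one before it is completed fails the run):
1. the meter is set: pointer over the mark within 7 degrees, tilted back 30 degrees within 7 (value of joint meter_swivel between -0.12 and 0.12 rad and value of joint meter_tilt between 0.404 and 0.644 rad), for 0.3 s.
2. the guard is raised (value of joint guard above 0.5 rad), for 0.1 s.
At the end, for the whole second after the job is handed in: the guard stands still at 50 degrees within 7, held up by the fingers (over 0.5 N); the meter's swivel is within 7 degrees of the mark and its tilt within 7 degrees of 30; transformers, screwdriver and bin are within 30 mm of where they began (all of step 1 and value of joint guard between 0.753 and 0.993 rad and contact force between the fingers and guard above 0.5 N and velocity of joint guard between -0.1 and 0.1 rad/s and distance of each of transformer, spare_transformer, screwdriver, parts_bin from where it was at the start of the episode below 0.03 m); the arm keeps its last pose, push and grip.
It fails at once if a transformer, the screwdriver or the bin was moved by more than 30 mm (distance of any of transformer, spare_transformer, screwdriver, parts_bin from where it was at the start of the episode above 0.03 m).
It also fails if it takes over 64 s, if anything falls off the work surface, if the arm or the gripper's body presses on something with over 40 N, if the wrist force passes 120 N, or if a joint passes its speed limit or range.

### The arm

A 7-joint arm with a two-finger parallel gripper is mounted at the origin on the work surface. World frame = base frame: x ahead of the robot, y to its left, z up, the work surface at z = 0. Lengths are in m, angles in rad, forces in N, time in s.
With the tool pointing down it reaches from about 0.425 to 0.925 m from the base axis. Payload 6.8 kg.
Tool frame: the origin (TCP) lies at the very end of the fingers, on their centre line; the grasp point (between the pads) lies 19 mm behind it; z points along the fingers, x is the direction in which the jaws open and shut, and the axes are right-handed (so a half turn about z gives the same grasp; the last joint's range is limited). The gripper opens to 85 mm and grips with 20 to 120 N. Pads are 22 mm wide; open, the fingers measure 114 mm over their backs; the gripper's body (76 mm by 85 mm) begins 54 mm behind the grasp point. The pads swing forward as they close: fully open they stand 13 mm farther back than shut.
Start: joints at [1.154, 0.477, 0.022, 1.555, -0.011, 1.109, -0.083], TCP at [0.205, -0.643, 0.231] pointing down, gripper open.
Joint ranges: [-2.96, 2.96], [-0.34, 2.1], [-1.41, 1.46], [0.24, 2.44], [-1.37, 4.51], [0.17, 1.92], [-2.96, 2.96]. Speed limits (rad/s): [2.39, 2.39, 3.14, 3.14, 3.14, 3.14, 3.14].

### API

Orientations are given as a unit quaternion [w, x, y, z].
In Python, from station import get_obs, read_camera, calibration, hand_in, recognise, outline_of, place_of gives the robot as it stands.
- The arm moves only by the tool move_arm, never from a script. Its argument "steps" is a list of rows, each an object with "fingers": the finger opening in mm, from 0 to 85.4; "translation": the shift along the world's x, y, z in mm, a list of three; "turn": the turn about the world's z in rad. In form: [{"fingers": fingers, "translation": [dx, dy, dz], "turn": turn}, ...]. A call has 1 to 10 rows; each row shifts and turns the commanded pose from where the row before left it; what a row does not reach is not made up. A row lasts 1/8 s, in which the tool goes at most 62.5 mm and 10.7 degrees, less where a joint would pass 70% of its speed; a pose out of reach is approached as far as the arm can. A call with a gripper value outside its range is refused whole. The fingers move at their own pace and stop on an object; "newtons" is the grip in N (left out, the last holds). Time passes only in rows, so rows that do not move let the fingers close. It gives the time, the measured TCP pose, the force and the opening at its end, in the units of the state.
- get_obs(): the state, without advancing time (a new reading comes with each control period).
- read_camera(name): name is "scene" or "top" or "wrist"; returns the picture (384x512x3 uint8, blue, green, red); there is no depth.
- calibration(name): a dict with "camera_matrix" (3x3 intrinsics, pixels), "rvec" (rotation vector, rad) and "tvec" (3), from world to camera coordinates, as OpenCV has them. Camera axes: x right, y down, z forward; pixel columns grow to the right and rows downward; lengths in m; the calibration is good to about 2 mm. A picture is of the moment at which its call begins: read the wrist's pose just before it. calibration takes no time and is no camera call; for the wrist camera it gives the pose at the moment of the call.
- hand_in(): hands the job in, once; it reports no verdict.
Trained networks look in the newest picture that a camera, given by its name, has taken for a name from the list of things; names that differ only in an ending like _2 or _b are one class to them, and where a whole thing is asked for, a point or a joint stands for the part that bears it (a point fixed in the world has none). Each returns a list of dicts, best first, with "conf" (0 to 1); they miss things now and then, are a little off and sometimes report something else, mostly with a low value. They report only what shows in the picture. A call takes as long as a camera call. They do not tell look-alikes from the thing itself.
- recognise(camera, name): "xy" ([column, row] in pixels, amid what is visible of it).
- outline_of(camera, name): "mask" (384x512 bool, what is visible of it) and "xy" ([column, row] in pixels, amid what is visible of it).
- place_of(camera, name): "xy" ([column, row] in pixels: a listed point, or the origin of a listed thing).
The state is a dict: "t": time; "q": joint angles; "joint_vel": joint speeds; "joint_torque": joint torques, N m; "eef_pos": TCP position; "tool_rot": TCP orientation; "contact_force": force on the tool from outside, world axes, zero at the start; "torque": the same for the moment, N m; "gripper_width": opening from 0.0 (shut) to 1.0 (fully open).
Only numpy, scipy, OpenCV 4.12 (cv2) and the standard library are available. Lean on these libraries where they do the work, as an engineer would, in place of code of your own. Each camera call takes 0.05 s, during which the arm holds its last target.

## Working session

There is one attempt and no reset: what is moved stays moved. The work goes in short steps, Python scripts to look and compute and a tool call to move; the robot and the scene stay as the last step left them, time stands still between calls to the robot, and variables do not carry over. Pictures are saved under pics/ and viewed, and the job is handed in when it is done.

Besides the shell and the picture viewer there is one more tool, called after "Request:" as a command line: name --argument value ..., lists and objects as JSON in quotes. move_arm: Moves the arm, as the interface text tells. Its arguments: {"type":"object","properties":{"steps":{"type":"array"},"newtons":{"type":"number"}},"required":["steps"]}

```bash
mkdir -p pics; ls; python3 - <<'E'
from station import *
import cv2
o=get_obs();print(o)
for c in ["scene","top"]:
    im=read_camera(c);cv2.imwrite(f"pics/{c}0.png",im)
    print(c,calibration(c))
    for n in ["testbox","guard_hinge","guard_grip","meter_foot","meter_grip","transformer","spare_transformer","screwdriver","parts_bin"]:
        try: print(n,[(round(d['conf'],2),[round(float(v)) for v in d['xy']]) for d in place_of(c,n)][:4])
        except Exception as e: print(n,e)
print(get_obs()['t'])
E
```

```text
pics
{'t': 0.0, 'q': array([ 1.15388095,  0.47780086,  0.02234506,  1.55645423, -0.01150484,
        1.10930994, -0.0831023 ]), 'joint_vel': array([ 2.83117317e-04, -3.02297350e-04, -4.57867860e-05, -1.31335194e-04,
       -1.28399998e-03,  1.47223093e-03,  1.15224577e-03]), 'joint_torque': array([-1.21029858e-03, -5.96451902e+01,  1.60721295e+00, -2.81200737e+01,
        1.24255262e-02,  9.34130891e-03,  8.16309034e-05]), 'eef_pos': array([ 0.20495477, -0.64250451,  0.23032414]), 'tool_rot': array([-4.87794691e-04,  8.07446890e-01, -5.89939548e-01, -7.82480587e-04]), 'contact_force': array([ 0.46714544, -0.47209914, -0.10942021]), 'torque': array([ 0.01091865, -0.00823208, -0.02866574]), 'gripper_width': 0.9992274476189692}
scene {'camera_matrix': array([[452.42803512,   0.        , 253.83270155],
       [  0.        , 452.42803512, 187.56614593],
       [  0.        ,   0.        ,   1.        ]]), 'rvec': array([ 2.31305856,  0.7277965 , -0.30412442]), 'tvec': array([-0.43176121, -0.15200253,  1.73158447])}
testbox [(0.81, [227, 268])]
guard_hinge [(0.79, [252, 267])]
guard_grip [
[... 287 characters left out ...]
]
parts_bin [(0.85, [128, 320])]
top {'camera_matrix': array([[452.08117945,   0.        , 251.54861287],
       [  0.        , 452.08117945, 192.24644534],
       [  0.        ,   0.        ,   1.        ]]), 'rvec': array([ 2.13811258, -2.18692775,  0.11123881]), 'tvec': array([-0.02077606,  0.57972243,  1.56660902])}
testbox [(0.76, [309, 190])]
guard_hinge [(0.81, [311, 158]), (0.32, [316, 223])]
guard_grip [(0.89, [314, 221])]
meter_foot [(0.82, [172, 195]), (0.69, [211, 258]), (0.67, [116, 166])]
meter_grip [(0.86, [158, 180]), (0.77, [95, 151]), (0.65, [205, 261])]
transformer []
spare_transformer [(0.52, [235, 147])]
screwdriver [(0.74, [119, 241])]
parts_bin [(0.85, [392, 218])]
1.0
```

```bash
python3 - <<'E'
import cv2
a=cv2.imread("pics/scene0.png")
b=cv2.imread("pics/top0.png")
cv2.imwrite("pics/s1.png",cv2.resize(a[40:370,90:470],(800,560),interpolation=cv2.INTER_CUBIC)[:,:])
cv2.imwrite("pics/t1.png",cv2.resize(b[90:340,60:430],None,fx=2.15,fy=2.15,interpolation=cv2.INTER_CUBIC))
E
```

```text
(no output)
```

View pics/s1.png

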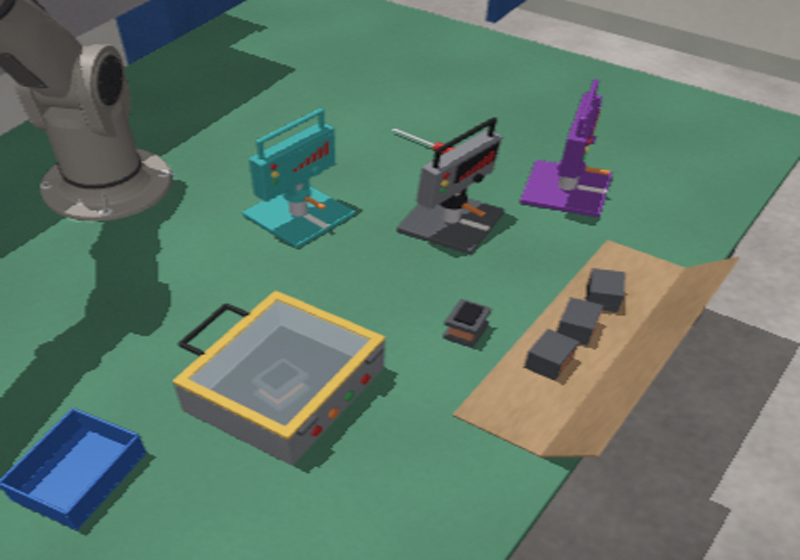

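View pics/t1.png

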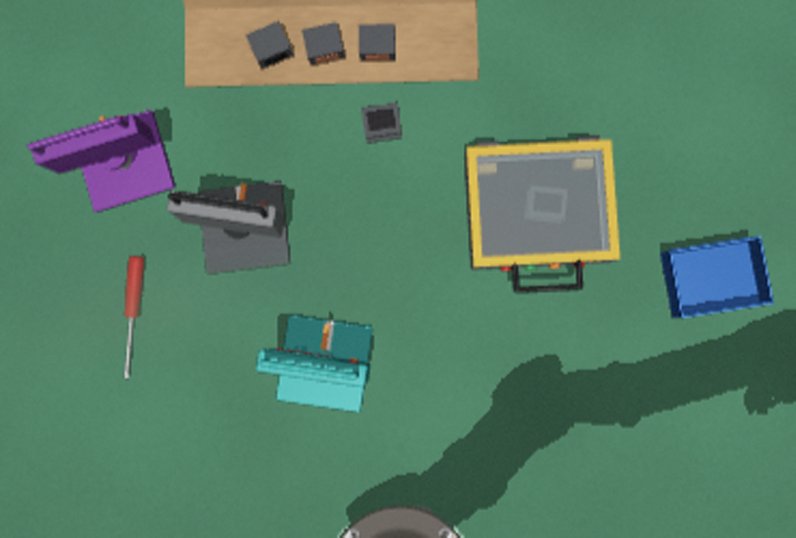

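```bash
cat > h.py <<'E'
import numpy as np, cv2
from station import *
C={}
def cal(c):
    d=calibration(c); R=cv2.Rodrigues(np.array(d['rvec']))[0]; return np.array(d['camera_matrix']),R,np.array(d['tvec']).ravel()
def onz(c,uv,z):
    K,R,t=cal(c); d=R.T@np.linalg.inv(K)@np.array([*uv,1.]); o=-R.T@t; return o+d*(z-o[2])/d[2]
def tri(uvs):
    A=np.zeros((3,3));b=np.zeros(3);rs=[]
    for c,uv in uvs:
        K,R,t=cal(c); d=R.T@np.linalg.inv(K)@np.array([*uv,1.]); d/=np.linalg.norm(d); o=-R.T@t
        P=np.eye(3)-np.outer(d,d);A+=P;b+=P@o;rs.append((P,o))
    x=np.linalg.solve(A,b); return x,[round(float(np.linalg.norm(P@(x-o)))*1000,1) for P,o in rs]
def proj(c,X):
    K,R,t=cal(c); p=(np.atleast_2d(X)@R.T+t)@K.T; return p[:,:2]/p[:,2:]
E
python3 - <<'E'
from h import *
print("box",tri([("scene",(227,268)),("top",(309,190))]))
print("hinge",tri([("scene",(252,267)),("top",(311,158))]))
print("ggrip",tri([("scene",(188,231)),("top",(314,221))]))
print("foot",tri([("scene",(305,170)),("top",(172,195))]))
print("mgrip",tri([("scene",(313,120)),("top",(158,180))]))
for c,u in [("turq",(211,258)),("purple",(116,166)),("box",(309,190)),("bin",(392,218)),("sd",(119,241)),("foot",(172,195))]: print(c,onz("top",u,0).round(3))
a=cv2.imread("pics/scene0.png");b=cv2.imread("pics/top0.png")
cv2.imwrite("pics/mt.png",np.hstack([cv2.resize(a[85:165,270:345],(375,400),interpolation=cv2.INTER_CUBIC),cv2.resize(b[160:225,130:205],(425,400),interpolation=cv2.INTER_CUBIC)]))
E
```

```text
box (array([ 0.59083106, -0.23786328, -0.00683525]), [5.6, 5.6])
hinge (array([ 0.68918547, -0.23848499,  0.08818908]), [3.6, 3.6])
ggrip (array([ 0.4680613 , -0.24419107,  0.09493962]), [2.7, 2.7])
foot (array([ 0.57841062,  0.25287504, -0.00093422]), [1.1, 1.1])
mgrip (array([0.59644   , 0.24894115, 0.2422037 ]), [5.2, 5.2])
turq [0.351 0.115 0.   ]
purple [0.69  0.457 0.   ]
box [ 0.586 -0.241  0.   ]
bin [ 0.478 -0.534  0.   ]
sd [0.418 0.443 0.   ]
foot [0.579 0.253 0.   ]
```

View pics/mt.png

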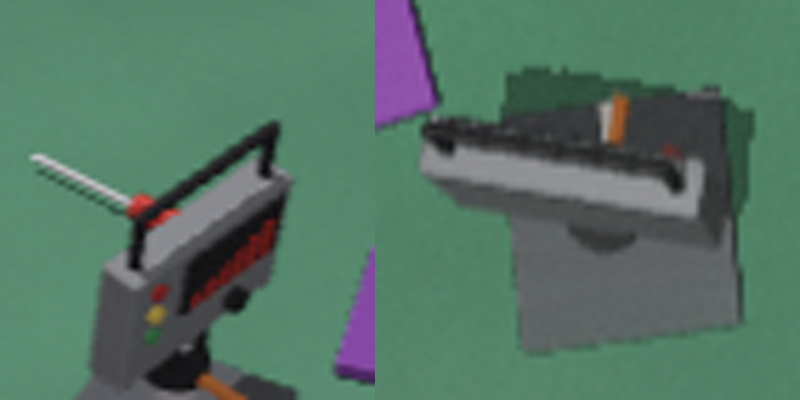

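```bash
python3 - <<'E'
from h import *
L,r1=tri([("scene",(325,110.4)),("top",(139.7,180.3))]);R_,r2=tri([("scene",(297.6,127.4)),("top",(183.5,188.9))])
print(L,r1,R_,r2,np.linalg.norm(L-R_),(L+R_)/2)
d=L-R_;print("head yaw",np.arctan2(-d[0],d[1]))
bl=onz("top",(156.5,217.2),.014);br=onz("top",(194.4,212.5),.014);tr=onz("top",(190.9,175),.014)
print(bl,br,tr,"centre",(bl+tr)/2,np.linalg.norm(bl-br),np.linalg.norm(tr-br))
e=bl-br;print("foot yaw",np.arctan2(-e[0],e[1]),np.arctan2(*(tr-br)[[1,0]]))
# pointer/mark
b=cv2.imread("pics/top0.png")
cv2.imwrite("pics/g.png",np.hstack([cv2.resize(b[150:235,268:360],(430,400),interpolation=cv2.INTER_CUBIC)]))
E
```

```text
[0.6008963  0.30863469 0.2425582 ] [0.1, 0.1] [0.57328795 0.17510674 0.24952043] [3.7, 3.7] 0.13652987186305088 [0.58709212 0.24187071 0.24603931]
head yaw -0.20388787727417979
[0.49949535 0.30628692 0.014     ] [0.51317971 0.17121509 0.014     ] [0.648321   0.18265572 0.014     ] centre [0.57390818 0.24447132 0.014     ] 0.13576324840348886 0.13562468587278764
foot yaw 0.10096722979410308 0.08445542238693458
```

View pics/g.png

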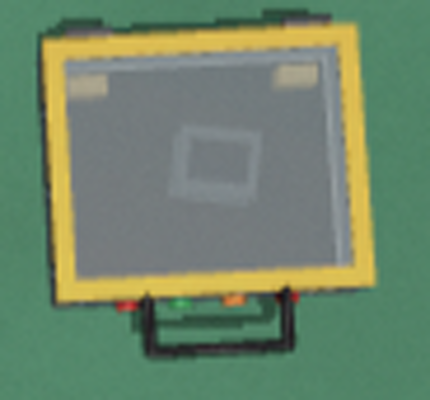

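Request:
move_arm --steps '[{"fingers": 60,"translation": [10,10,55],"turn": 0.05},{"fingers": 60,"translation": [20,30,45],"turn": 0.07},{"fingers": 60,"translation": [35,40,30],"turn": 0.08},{"fingers": 60,"translation": [40,45,0],"turn": 0.08},{"fingers": 60,"translation": [40,45,0],"turn": 0.08},{"fingers": 60,"translation": [40,45,0],"turn": 0.08},{"fingers": 60,"translation": [40,45,0],"turn": 0.08},{"fingers": 60,"translation": [30,50,0],"turn": 0.08},{"fingers": 60,"translation": [25,55,0],"turn": 0.08},{"fingers": 60,"translation": [20,55,0],"turn": 0.08}]'

```text
t: 2.25
eef_pos: [0.5059, -0.2211, 0.3614]
tool_rot: [-0.0, 0.969, -0.247, 0.0]
contact_force: [1.1, -0.3, 0.2]
gripper_width: 0.702
```

Request:
move_arm --steps '[{"fingers": 60,"translation": [10,55,0],"turn": 0.05},{"fingers": 60,"translation": [10,60,0],"turn": 0.05},{"fingers": 60,"translation": [10,60,0],"turn": 0.05},{"fingers": 60,"translation": [5,60,0],"turn": 0.05},{"fingers": 60,"translation": [5,60,0],"turn": 0.05},{"fingers": 60,"translation": [5,60,0],"turn": 0.05},{"fingers": 60,"translation": [0,40,0],"turn": 0},{"fingers": 60,"translation": [0,0,0],"turn": 0}]'

```text
t: 3.25
eef_pos: [0.5491, 0.1763, 0.3614]
tool_rot: [-0.001, 0.995, -0.097, -0.0]
contact_force: [-0.2, -1.1, 0.3]
gripper_width: 0.702
```

```bash
python3 - <<'E'
from h import *
im=read_camera("wrist");cv2.imwrite("pics/w1.png",im);o=get_obs();print(o['q'],o['eef_pos'])
K,R,t=cal("wrist");print(-R.T@t)
for n in ["meter_grip","meter_foot"]: print(n,[(round(d['conf'],2),np.round(d['xy']),onz("wrist",d['xy'],.244 if 'grip' in n else 0)) for d in place_of("wrist",n)][:4])
E
```

```text
[ 0.09136295  0.2800305  -0.63139981  1.59050357  0.16863939  1.326289
 -0.76129287] [0.54976608 0.17340727 0.36128719]
[0.56522198 0.25520211 0.50341329]
meter_grip [(0.78, array([282., 105.]), array([0.58812803, 0.24287561, 0.244     ])), (0.55, array([ 87., 272.]), array([0.35156757, 0.11522438, 0.244     ]))]
meter_foot [(0.92, array([155., 200.]), array([0.34156905, 0.11054238, 0.        ])), (0.8, array([264., 101.]), array([0.58021358, 0.24486147, 0.        ]))]
```

View pics/w1.png

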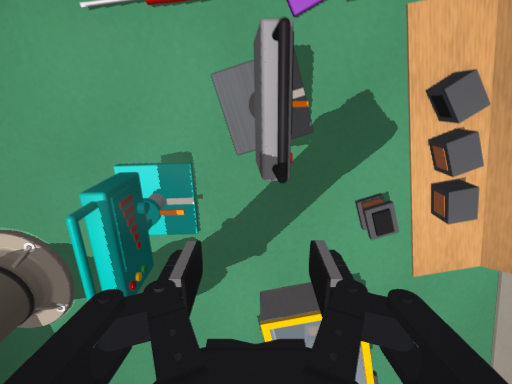

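```bash
python3 - <<'E'
from h import *
im=cv2.imread("pics/w1.png");cv2.imwrite("pics/w1c.png",cv2.resize(im[10:190,195:345],(600,600*180//150)[:2],interpolation=cv2.INTER_CUBIC)[:600])
a=onz("wrist",(283,22),.244);b=onz("wrist",(282,177),.244);print(a,b,np.linalg.norm(a-b),(a+b)/2,np.arctan2(-(a-b)[0],(a-b)[1]))
p=onz("wrist",(212,73),.014);q=onz("wrist",(237,153),.014);r=onz("wrist",(312,130),.014)
print(p,q,r,(p+r)/2,np.linalg.norm(p-q),np.linalg.norm(q-r),np.arctan2(-(p-q)[0],(p-q)[1]),np.arctan2(*(r-q)[[1,0]]))
E
```

```text
[0.59995386 0.30496817 0.244     ] [0.57691544 0.17712264 0.244     ] 0.12990476544621626 [0.58843465 0.24104541 0.244     ] -0.17829154858099291
[0.50569602 0.30384539 0.014     ] [0.51631298 0.16931232 0.014     ] [0.65097467 0.18211755 0.014     ] [0.57833534 0.24298147 0.014     ] 0.1349513475372692 0.1352691512104171 0.07875390959874853 0.0948067880161078
```

View pics/w1c.png

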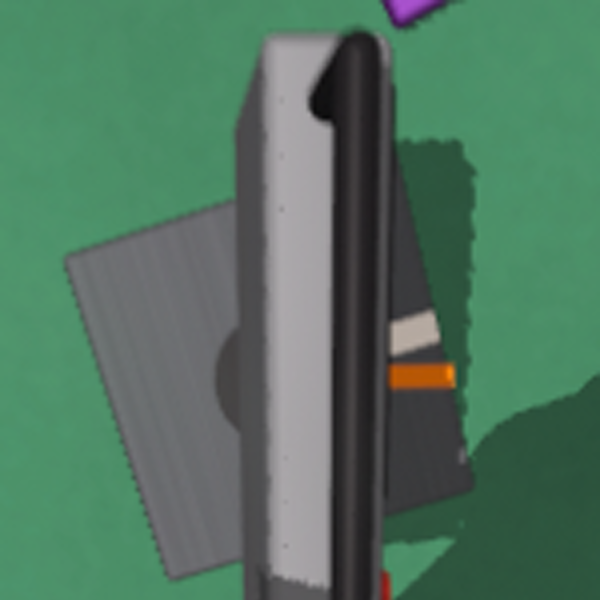

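Request:
move_arm --steps '[{"fingers": 60,"translation": [20,34,0],"turn": 0.005},{"fingers": 60,"translation": [19,34,-20],"turn": 0.005},{"fingers": 60,"translation": [0,0,-45],"turn": 0},{"fingers": 60,"translation": [0,0,-45],"turn": 0},{"fingers": 60,"translation": [0,0,-26],"turn": 0},{"fingers": 60,"translation": [0,0,0],"turn": 0}]' --newtons 40

```text
t: 4.15
eef_pos: [0.5887, 0.237, 0.2231]
tool_rot: [0.002, 0.995, -0.097, -0.002]
contact_force: [-0.6, -0.6, 0.5]
gripper_width: 0.701
```

```bash
python3 - <<'E'
from h import *
im=read_camera("wrist");cv2.imwrite("pics/w2.png",im);o=get_obs();print(o['eef_pos'],o['tool_rot'],o['contact_force'])
E
```

```text
[0.58957879 0.23809917 0.22515149] [ 5.75737896e-04  9.95281529e-01 -9.70268949e-02 -3.58000805e-04] [-0.26899965  0.37570154 -0.1534302 ]
```

View pics/w2.png

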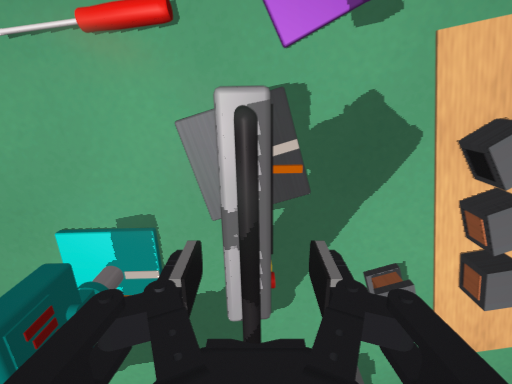

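Request:
move_arm --steps '[{"fingers": 0,"translation": [0,3,0],"turn": 0},{"fingers": 0,"translation": [0,0,0],"turn": 0},{"fingers": 0,"translation": [0,0,0],"turn": 0},{"fingers": 0,"translation": [0,0,0],"turn": 0}]' --newtons 40

```text
t: 4.7
eef_pos: [0.589, 0.2436, 0.2265]
tool_rot: [-0.0, 0.995, -0.095, 0.0]
contact_force: [-2.9, 0.4, 6.3]
gripper_width: 0.101
```

Request:
move_arm --steps '[{"fingers": 0,"translation": [0,1,0],"turn": 0.09},{"fingers": 0,"translation": [0,1,0],"turn": 0.09},{"fingers": 0,"translation": [0,1,0],"turn": 0.095},{"fingers": 0,"translation": [-15,-1.3,0.5],"turn": 0},{"fingers": 0,"translation": [-15.2,-1.4,-1.1],"turn": 0},{"fingers": 0,"translation": [-15,-1.3,-2.6],"turn": 0},{"fingers": 0,"translation": [-14.6,-1.3,-4],"turn": 0},{"fingers": 0,"translation": [-14.2,-1.2,-5.5],"turn": 0},{"fingers": 0,"translation": [-14,-1.2,-7.2],"turn": 0},{"fingers": 0,"translation": [0,0,0],"turn": 0}]'

```text
t: 5.95
eef_pos: [0.5014, 0.239, 0.2063]
tool_rot: [-0.001, 0.999, 0.042, 0.001]
contact_force: [0.1, 1.0, 5.5]
gripper_width: 0.097
```

```bash
python3 - <<'E'
from h import *
o=get_obs();print(o['eef_pos'],o['tool_rot'],o['contact_force'],o['torque'])
a=read_camera("wrist");b=read_camera("top");c=read_camera("scene");r=lambda i:cv2.resize(i,(400,400),interpolation=cv2.INTER_CUBIC)
cv2.imwrite("pics/m3.png",np.hstack([r(a[60:340,110:390]),r(c[80:180,260:360])]))
cv2.imwrite("pics/m3t.png",b)
E
```

```text
[0.50139121 0.23897691 0.20631042] [-5.23824410e-04  9.99126251e-01  4.17762704e-02  1.09673467e-03] [0.07664785 0.95694874 5.51978807] [ 0.43861721 -0.05097913  0.006094  ]
```

View pics/m3.png

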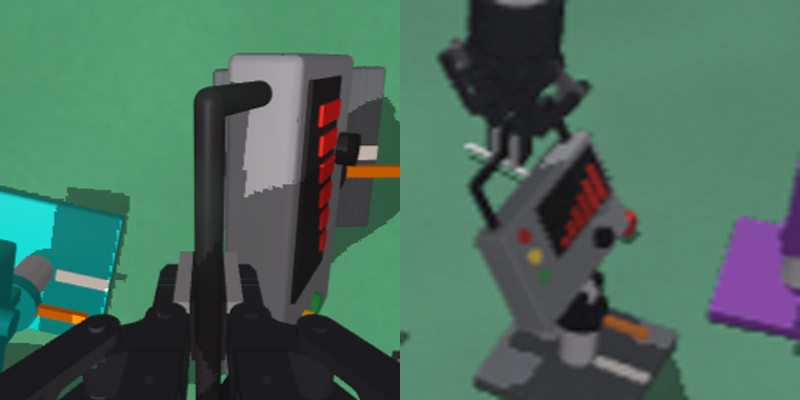

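```bash
python3 - <<'E'
from h import *
im=read_camera("wrist");cv2.imwrite("pics/w4.png",cv2.resize(im[90:250,250:410],(800,800),interpolation=cv2.INTER_CUBIC)[:600]); print(get_obs()['tool_rot'])
b=cv2.imread("pics/m3t.png");cv2.imwrite("pics/w4t.png",cv2.resize(b[150:230,120:210],None,fx=6,fy=6,interpolation=cv2.INTER_CUBIC))
E
```

```text
[-5.25050222e-04  9.99135540e-01  4.15673512e-02  2.27063045e-04]
```

View pics/w4.png

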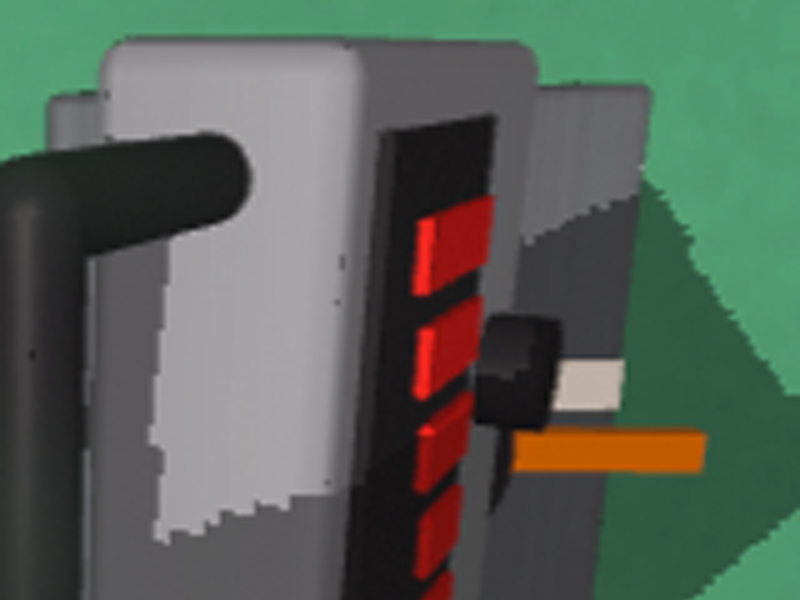

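View pics/w4t.png

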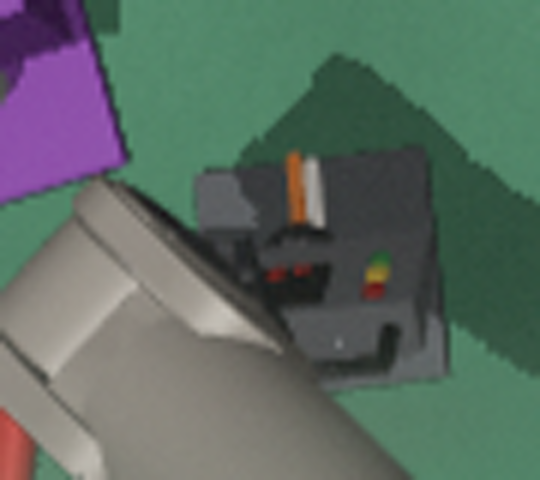

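```bash
python3 - <<'E'
from h import *
X,r=tri([("wrist",(391,180.4)),("top",(169,175.8))]);print(X,r)
A=np.array([.5765,.244])
for z in (.035,.05,.06,X[2]):
    t=onz("wrist",(391,180.4),z);b=onz("wrist",(353,180.2),z);print(z,t,b,"dir",np.arctan2(*(t-b)[[1,0]]),"from axis",np.arctan2(*((t[:2]-A)[::-1])))
m1=onz("wrist",(374.5,167),.0145);m0=onz("wrist",(361,167),.0145);print("mark",m1,m0,np.arctan2(*((m1[:2]-A)[::-1])),np.arctan2(*(m1-m0)[[1,0]]))
# foot right edge
p=onz("wrist",(380,107.5),.014);q=onz("wrist",(370,208),.014);print("edge yaw",np.arctan2(-(p-q)[0],(p-q)[1]),p,q)
# bar edge & head
p=onz("wrist",(259,130),.223);q=onz("wrist",(259,208),.223);print("bar yaw",np.arctan2(-(p-q)[0],(p-q)[1]),p)
E
```

```text
[0.64047043 0.25248827 0.06690313] [1.5, 1.5]
0.035 [0.65856042 0.24559515 0.035     ] [0.61446031 0.24213028 0.035     ] dir 0.07840717943421378 from axis 0.01943629199478822
0.05 [0.65067411 0.24925629 0.05      ] [0.60868386 0.24595719 0.05      ] dir 0.07840717943421303 from axis 0.07074595233159853
0.06 [0.64541657 0.25169705 0.06      ] [0.6048329  0.24850846 0.06      ] dir 0.07840717943421384 from axis 0.11122554461042604
0.0669031316044848 [0.64178722 0.25338194 0.06690313] [0.60217453 0.25026964 0.06690313] dir 0.07840717943421374 from axis 0.14272542326754248
mark [0.64522417 0.25561536 0.0145    ] [0.62881228 0.25423573 0.0145    ] 0.1674318876310861 0.08386550663791299
edge yaw 0.12266636268225661 [0.63642596 0.32452524 0.014     ] [0.65153127 0.20200205 0.014     ]
bar yaw 0.08808950820523266 [0.49642321 0.30926066 0.223     ]
```

Request:
move_arm --steps '[{"fingers": 40,"translation": [0,0,0],"turn": 0},{"fingers": 40,"translation": [0,0,0],"turn": 0},{"fingers": 40,"translation": [0,0,20],"turn": 0},{"fingers": 40,"translation": [0,0,45],"turn": 0},{"fingers": 40,"translation": [0,0,60],"turn": 0},{"fingers": 40,"translation": [10,-60,10],"turn": 0},{"fingers": 40,"translation": [10,-60,0],"turn": 0},{"fingers": 40,"translation": [0,-60,0],"turn": 0},{"fingers": 40,"translation": [0,-60,0],"turn": 0},{"fingers": 40,"translation": [0,-60,0],"turn": 0}]'

```text
t: 7.4
eef_pos: [0.521, -0.0636, 0.342]
tool_rot: [0.0, 0.999, 0.042, 0.001]
contact_force: [0.8, 0.9, 0.4]
gripper_width: 0.465
```

```bash
python3 - <<'E'
from h import *
a=read_camera("wrist");b=read_camera("top");c=read_camera("scene");r=lambda i:cv2.resize(i,(400,400),interpolation=cv2.INTER_CUBIC)
for n,i in zip("abc",(a,b,c)): cv2.imwrite(f"pics/m5{n}.png",i)
cv2.imwrite("pics/m5.png",np.hstack([r(b[145:225,130:210]),r(c[90:170,270:350])]))
for n in ["meter_grip","meter_foot"]:
  for k in ["top","scene"]: print(n,k,[(round(d['conf'],2),np.round(d['xy'])) for d in place_of(k,n)][:4])
for n in ["guard_grip"]:
  print([(round(d['conf'],2),np.round(d['xy']),onz("wrist",d['xy'],.09)) for d in place_of("wrist",n)][:4])
E
```

```text
meter_grip top [(0.75, array([ 94., 151.])), (0.75, array([122., 238.])), (0.57, array([161., 214.])), (0.56, array([201., 259.]))]
meter_grip scene [(0.97, array([371., 102.])), (0.88, array([226., 112.])), (0.65, array([289., 117.]))]
meter_foot top [(0.95, array([212., 256.])), (0.84, array([118., 166.])), (0.73, array([173., 196.]))]
meter_foot scene [(0.79, array([303., 173.])), (0.64, array([356., 152.])), (0.6, array([230., 166.]))]
[]
```

View pics/m5.png

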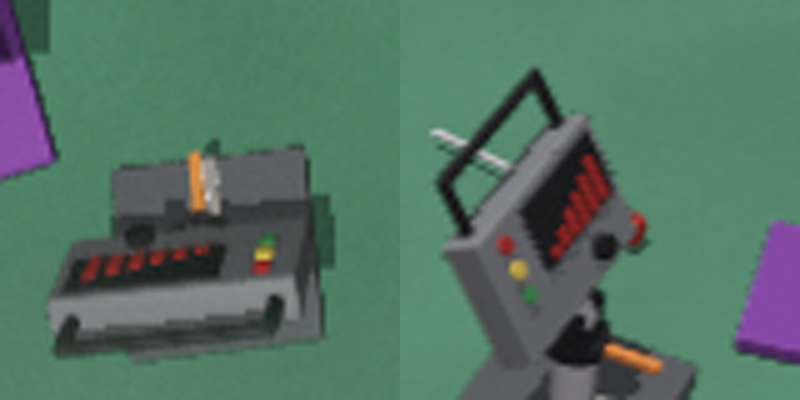

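View pics/m5a.png

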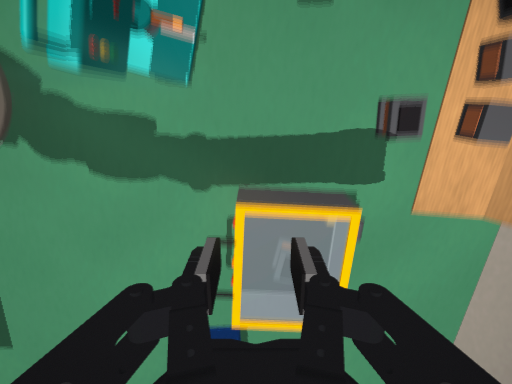

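```bash
python3 - <<'E'
from h import *
P,r=tri([("top",(141.6,215)),("scene",(297,104.4))]);Q,s=tri([("top",(185,208.6)),("scene",(278.6,127))])
M=(P+Q)/2;print(P,r,Q,s,M,"yaw",np.arctan2(-(P-Q)[0],(P-Q)[1]),"tilt",np.arctan2(.5765-M[0],M[2]-.092),np.arccos((M[2]-.092)/.152))
print("handle",h1:=onz("top",(300.1,224.4),.09),h2:=onz("top",(330.5,223.3),.09),(h1+h2)/2,np.linalg.norm(h1-h2),np.arctan2(-(h1-h2)[0],(h1-h2)[1]))
c=[onz("top",u,.088) for u in [(277,158.1),(344.4,155.3),(348.4,211),(280.2,214.2)]]
for i in range(4):
    e=c[(i+1)%4]-c[i];print(c[i].round(4),np.linalg.norm(e).round(4),np.arctan2(e[1],e[0]).round(3))
hm=(c[0]+c[1])/2;print("hinge",hm,"centre",sum(c)/4)
E
```

```text
[0.49531634 0.30750053 0.22251163] [0.2, 0.2] [0.51098916 0.17158855 0.22533362] [1.0, 1.0] [0.50315275 0.23954454 0.22392262] yaw 0.11480886479380759 tilt 0.5074280620402317 0.5198131842841223
handle [ 0.45978446 -0.19557492  0.09      ] [ 0.4611867  -0.29820049  0.09      ] [ 0.46048558 -0.2468877   0.09      ] 0.10263515519893057 0.013662844511503331
[ 0.6889 -0.1242  0.088 ] 0.2317 -1.552
[ 0.6932 -0.3558  0.088 ] 0.1918 -3.115
[ 0.5015 -0.3608  0.088 ] 0.2313 1.595
[ 0.4959 -0.1296  0.088 ] 0.1931 0.028
hinge [ 0.69106961 -0.23998132  0.088     ] centre [ 0.59487145 -0.24258284  0.088     ]
```

Request:
move_arm --steps '[{"fingers": 26,"translation": [-15,-45,0],"turn": -0.03},{"fingers": 26,"translation": [-15,-45,-30],"turn": -0.03},{"fingers": 26,"translation": [-15,-45,-40],"turn": 0},{"fingers": 26,"translation": [-15,-40,-40],"turn": 0},{"fingers": 26,"translation": [0,0,-50],"turn": 0},{"fingers": 26,"translation": [0,0,0],"turn": 0}]'

```text
t: 8.55
eef_pos: [0.459, -0.2349, 0.1777]
tool_rot: [-0.002, 1.0, 0.012, -0.003]
contact_force: [1.2, 0.2, 1.2]
gripper_width: 0.305
```

```bash
python3 - <<'E'
from h import *
im=read_camera("wrist");cv2.imwrite("pics/w6.png",im);o=get_obs();print(o['eef_pos'],o['tool_rot'],o['contact_force'],o['gripper_width'])
print(proj("wrist",[[.4605,-.2455+.05,.09],[.4605,-.2455,.09],[.4605,-.2455-.05,.09]]))
E
```

```text
[ 0.46118381 -0.23509418  0.18015644] [-9.66462643e-04  9.99916717e-01  1.28298930e-02 -1.00914508e-03] [0.79696427 0.64095591 0.67572515] 0.30281312903283253
[[257.04205542 153.97900566]
 [255.46139048 209.52052834]
 [254.07075579 258.38475413]]
```

View pics/w6.png

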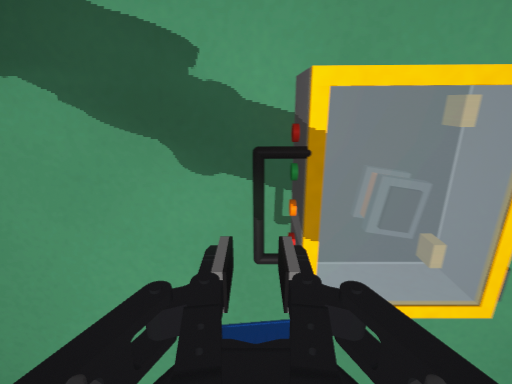

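Request:
move_arm --steps '[{"fingers": 26,"translation": [1,-10,-35],"turn": 0},{"fingers": 26,"translation": [0,0,-35],"turn": 0},{"fingers": 26,"translation": [0,0,-25],"turn": 0},{"fingers": 26,"translation": [0,0,-12],"turn": 0},{"fingers": 26,"translation": [0,0,0],"turn": 0}]'

```text
t: 9.22
eef_pos: [0.4634, -0.2464, 0.0745]
tool_rot: [0.0, 1.0, 0.012, 0.001]
contact_force: [0.1, -0.1, 0.3]
gripper_width: 0.307
```

```bash
python3 - <<'E'
from h import *
im=read_camera("wrist");cv2.imwrite("pics/w7.png",im);o=get_obs();print(o['eef_pos'],o['tool_rot'],o['contact_force'],o['gripper_width'])
E
```

```text
[ 0.46353768 -0.24670042  0.07486634] [4.16849684e-04 9.99928093e-01 1.19432724e-02 9.96802028e-04] [-0.38969646 -0.47101797  0.37173935] 0.30469049703328616
```

View pics/w7.png

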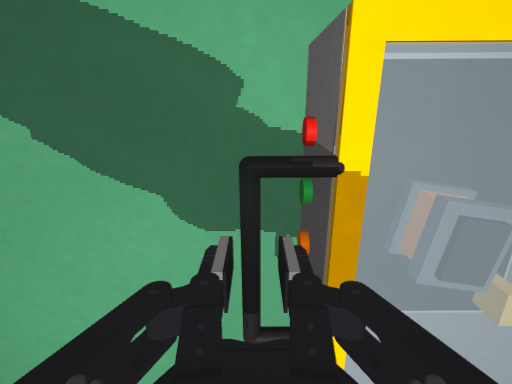

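Request:
move_arm --steps '[{"fingers": 0,"translation": [0,0,-3],"turn": 0},{"fingers": 0,"translation": [0,0,0],"turn": 0},{"fingers": 0,"translation": [0,0,0],"turn": 0},{"fingers": 0,"translation": [0,0,0],"turn": 0}]' --newtons 60

```text
t: 9.78
eef_pos: [0.4609, -0.2473, 0.0719]
tool_rot: [0.001, 1.0, 0.011, -0.001]
contact_force: [-6.9, 0.9, 13.1]
gripper_width: 0.092
```

Request:
move_arm --steps '[{"fingers": 0,"translation": [1.3,0,20],"turn": 0},{"fingers": 0,"translation": [3,0.1,19.8],"turn": 0},{"fingers": 0,"translation": [4.8,0.1,19.5],"turn": 0},{"fingers": 0,"translation": [6.5,0.2,19],"turn": 0},{"fingers": 0,"translation": [8.1,0.2,18.4],"turn": 0},{"fingers": 0,"translation": [0,0,0],"turn": 0}]'

```text
t: 10.52
eef_pos: [0.4834, -0.2465, 0.1682]
tool_rot: [0.0, 1.0, 0.011, -0.002]
contact_force: [-8.6, -0.3, 0.5]
gripper_width: 0.091
```

Request:
move_arm --steps '[{"fingers": 0,"translation": [9.7,0.2,17.6],"turn": 0},{"fingers": 0,"translation": [11.2,0.3,16.7],"turn": 0},{"fingers": 0,"translation": [12.6,0.3,15.6],"turn": 0},{"fingers": 0,"translation": [13.9,0.3,14.5],"turn": 0},{"fingers": 0,"translation": [15.1,0.4,13.2],"turn": 0},{"fingers": 0,"translation": [0,0,0],"turn": 0},{"fingers": 0,"translation": [0,0,0],"turn": 0},{"fingers": 0,"translation": [0,0,0],"turn": 0}]'

```text
t: 11.52
eef_pos: [0.5434, -0.2448, 0.247]
tool_rot: [0.0, 1.0, 0.011, -0.005]
contact_force: [-21.6, 3.6, 21.0]
gripper_width: 0.091
```

```bash
python3 - <<'E'
from h import *
o=get_obs();print(o['t'],o['eef_pos'],o['tool_rot'],o['contact_force'],o['gripper_width'])
a=read_camera("wrist");b=read_camera("top");c=read_camera("scene")
for n,i in zip("abc",(a,b,c)): cv2.imwrite(f"pics/m8{n}.png",i)
cv2.imwrite("pics/m8.png",np.hstack([cv2.resize(c[80:320,130:370],(400,400)),cv2.resize(a[:,60:444],(400,400))]))
cv2.imwrite("pics/m8t.png",cv2.resize(b[100:300,90:430],None,fx=2.3,fy=2.3))
print(get_obs()['eef_pos'])
E
```

```text
11.525 [ 0.54339949 -0.24480093  0.24698708] [ 3.48244319e-04  9.99929981e-01  1.08198584e-02 -4.77947252e-03] [-21.60980647   3.62502214  21.0483843 ] 0.09055311261054183
[ 0.54339766 -0.24479485  0.24698145]
```

View pics/m8.png

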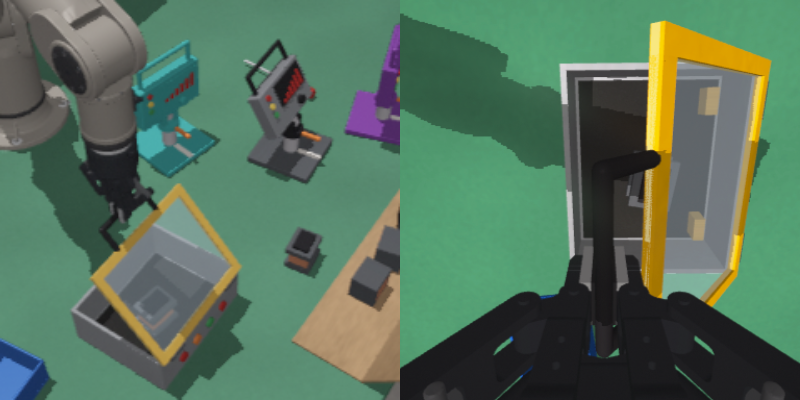

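View pics/m8t.png

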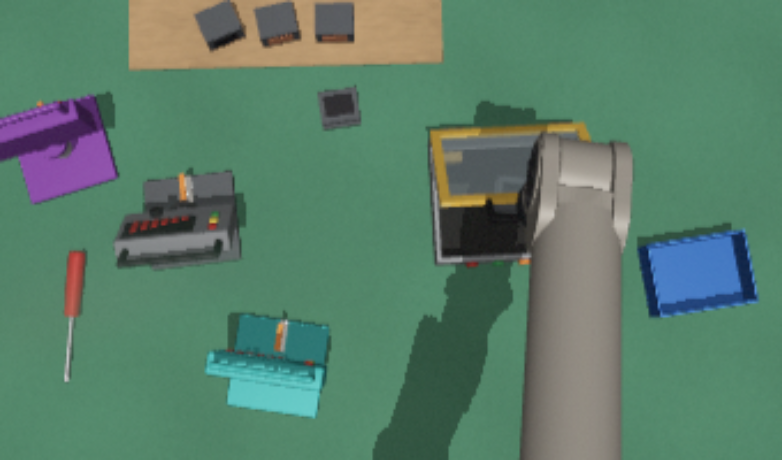

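Request:
move_arm --steps '[{"fingers": 0,"translation": [-1.5,0,1],"turn": 0},{"fingers": 0,"translation": [-1,0,1],"turn": 0},{"fingers": 0,"translation": [0,0,0],"turn": 0},{"fingers": 0,"translation": [0,0,0],"turn": 0}]'

```text
t: 12.18
eef_pos: [0.5437, -0.2448, 0.2474]
tool_rot: [0.0, 1.0, 0.011, -0.002]
contact_force: [-7.7, 1.1, 5.1]
gripper_width: 0.092
```

```bash
python3 - <<'E'
from h import *
o=get_obs();print(o['t'],o['eef_pos'],o['contact_force'],o['torque'],o['gripper_width'])
x=.691-o['eef_pos'][0];z=o['eef_pos'][2]+.019-.085;print(np.hypot(x,z),np.arctan2(z,x)-.0217)
# guard edge check in wrist: line of near edge corner positions for theta
a=cv2.imread("pics/m8a.png")
yaw=.024;H=np.array([.691,-.24,.085]);ex=np.array([np.cos(yaw),np.sin(yaw),0]);ey=np.array([-np.sin(yaw),np.cos(yaw),0]);ez=np.array([0,0,1])
for c in("scene","wrist"):
    im=read_camera(c)
    for th,col in((.75,(0,0,255)),(.87,(255,0,255)),(.99,(255,0,0))):
        P=[H+s*.115*ey+r*(-np.cos(th)*ex+np.sin(th)*ez) for s,r in((1,0),(1,.19),(-1,.19),(-1,0))]
        cv2.polylines(im,[np.round(proj(c,np.array(P))).astype(int)],True,col,1)
    cv2.imwrite(f"pics/ov_{c}.png",cv2.resize(im[180:310,160:290] if c=="scene" else im,(600,600)))
E
```

```text
12.175 [ 0.54368297 -0.24477793  0.24739818] [-7.71588923  1.107607    5.1214992 ] [0.21822868 2.0373629  0.05676788] 0.0917119243585524
0.23368270482188497 0.8670088997742358
```

View pics/ov_scene.png

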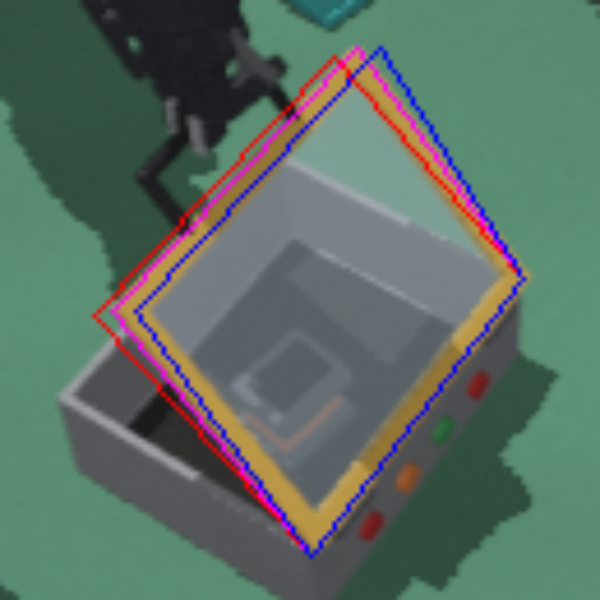

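```bash
python3 - <<'E'
from station import *
print(hand_in())
E
```

```text
the job is handed in; nothing more can be done
None
```

I set the meter, lifted the guard to about 50 degrees, and handed the job in at about 12.3 s with the gripper still holding it there. No verdict was reported, so the figures below are my own last checks.

- **Meter:** I worked on the grey meter with the dark foot. After release, the bar ends triangulated from two cameras gave a tilt of 0.51–0.52 rad against 0.524 wanted. The head yaw came out at 0.08–0.115 rad and the foot yaw at about 0.09, so the swivel is within about 0.03 rad of the mark. In the raw pictures the orange pointer looks beside the white mark. I take that as parallax from the pointer's height, since the two directions measured 0.078 and 0.084 rad.
- **Guard:** The arm pose gives 0.867 rad against 0.873 wanted. The guard model drawn at 0.87 rad lies on the yellow edges in the scene picture.
- **Grip:** The fingers grip the handle bar with 60 N. The force on the wrist was 30 N when the arc ended, so I eased the target about 3 mm and it fell to about 9 N with the arm still.
- **Left alone:** In the last top view the spare transformer, screwdriver and bin look unmoved. The transformer in the box is seen only through the guard, and it also looks where it was. I judged these by eye and did not measure them.

One measurement disagreed: the single-picture estimate of the mark's angle from the swivel axis was 0.167 rad. This is probably a few millimetres of error in the axis position. I relied on the measured directions instead.

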